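# Shim the rocking bench scale

### The arm

A 7-joint arm with a two-finger parallel gripper is mounted at the origin on a cart in front of the work surface, level with it; the furniture and walls round the work are solid. World frame = base frame: x ahead of the robot, y to its left, z up, the work surface at z = 0. Lengths are in m, angles in degrees, forces in N, time in s.
With the tool pointing down it reaches from about 0.35 to 0.9 m from the base axis. Payload 19.9 kg.
Tool frame: the origin (TCP) lies at the very end of the fingers, on their centre line; the grasp point (between the pads) lies robot.grasp_offset behind it (robot.grasp_offset is the distance from the TCP to the grasp point, in m); z points along the fingers, y is the direction in which the jaws open and shut (so a half turn about z gives the same grasp; the last joint's range is limited). The gripper opens to 94 mm and grips with 3 to 60 N. Pads are 16 mm wide; open, the fingers measure 119 mm over their backs; the gripper's body (75 mm by 177 mm) begins 78 mm behind the grasp point.
Start: joints at [70.044, 23.915, -0.59, 92.452, 0.269, 63.638, -3.037], TCP at [0.189, -0.596, 0.205] pointing down, gripper open.
Joint ranges: [-161.28, 161.28], [-22.2, 115.67], [-73.04, 71.86], [3.21, 147.25], [-68.34, 248.33], [10.77, 114.83], [-161.83, 161.83]. Speed limits (degrees/s): [108.29, 108.29, 136.94, 136.94, 172.46, 172.46, 172.46].

### API

Orientations are given as a 3x3 rotation matrix whose columns are the frame's x, y, z axes.
In Python, from rig import robot gives the robot as it stands. The module is installed in compiled form; this text tells all that it offers.
- The arm moves only by the tool carry_out, never from a script. Its argument "series" is a list of rows, each an object with "jaw": the finger opening in mm, from 0 to 94; "xyz": the shift along the tool's x, y, z in mm, a list of three; "dr": the turn, a rotation vector about the tool's x, y, z in degrees, a list of three. A call has exactly 8 rows; each row shifts and turns the commanded pose from where the row before left it, along the tool's axes as they then stand; what a row does not reach is not made up. A row lasts 1/10 s, in which the tool goes at most 50 mm and 8.59 degrees, less where a joint would pass 70% of its speed; a pose out of reach is approached as far as the arm can. A call with a gripper value outside its range is refused whole. The fingers move at their own pace and stop on an object; "squeeze" is the grip in N (left out, the last holds). Time passes only in rows, so rows that do not move let the fingers close, or fill a call up. It gives the time, the measured TCP pose, the force and the opening at its end, in the units of the state.
- robot.get_obs(): the state, without advancing time (a new reading comes with each control period).
- robot.get_image(name): name is "side" or "top"; returns a dict with "color" (400x640x3 uint8, red, green, blue), "z_map" (400x640 float32, m along the optical axis (not along the pixel's ray), 0 where there is no reading), "intrinsics" (3x3 intrinsics, pixels), "R" (3x3) and "t" (3): a world point X has camera coordinates R X + t. Camera axes: x right, y down, z forward; pixel columns grow to the right and rows downward; lengths in m; the calibration is good to about 2 mm. A picture is of the moment at which its call begins.
- robot.finish_job(): hands the job in, once; it reports no verdict.
Trained networks look in a picture, given as the dict that the camera call returned (one of the last four; its "shot" number tells which), for a name from the list of things; names that differ only in an ending like _2 or _b are one class to them, and where a whole thing is asked for, a point or a joint stands for the part that bears it (a point fixed in the world has none). Each returns a list of dicts, best first, with "p" (0 to 1); they miss things now and then, are a little off and sometimes report something else, mostly with a low value. They report only what shows in the picture. A call takes as long as a camera call. They do not tell look-alikes from the thing itself.
- robot.cut_out(picture, name): "region" (400x640 bool, what is visible of it) and "bbox" ([left, top, right, bottom] as shares, 0 to 1, of the picture: columns of its width, rows of its height, round what is visible of it).
- robot.place_of(picture, name): "centre" ([row, column] as shares, 0 to 1, of the picture: columns of its width, rows of its height: a listed point, or the origin of a listed thing).
The state is a dict: "clock": time; "qpos": joint angles; "qvel": joint speeds; "joint_torque": joint torques, N m; "position": TCP position; "orientation": TCP orientation; "force": force on the tool from outside, world axes, zero at the start; "wrist_torque": the same for the moment, N m; "finger_gap": finger opening in m.
Only numpy, scipy, OpenCV 4.12 (cv2) and the standard library are available. Lean on these libraries where they do the work, as an engineer would, in place of code of your own. Each camera call takes 0.05 s, during which the arm holds its last target.

### The job

The bench scale rocks because its front right foot is too short. Without picking anything up, push the orange wedge thin end first under that foot until it is snug and the scale stands level and no longer rocks, then check it by pressing down with a fingertip on the blue cap above that foot, and back off with the wedge left in place. Do not shove the scale out of its place, and leave the other things alone.

Things in the scene. Friction and masses are not known exactly. Their poses are not given: they have to be found in the camera images.
- scale: Grey bench scale, about 1.8 kg, case 160 x 160 mm, from 26 to 62 mm above the bench; round steel pan on top, 108 mm across, up to 75 mm. Origin on the bench under the case's middle; x points from its front (display, facing the robot) to its back, y to its left. Four rubber feet 58 mm from the middle in x and y; the front right one (-x, -y) is 9 mm short: 2 N on that corner make the scale drop there.
- short_foot (a point): Lowest point of the short front right foot (black rubber, 18 mm across, rounded below), 9 mm above the bench while the scale stands level on its other three feet. The wedge is snug when this point stands at about x = +13 mm in the wedge's frame.
- wedge: Loose orange wedge, 100 mm long, 0.12 kg. Origin mid-underside, x along it to the thin end. Ramp 36 mm wide, 1.5 mm high at x = +50 mm, 17.5 mm at x = -30 mm; behind it a block 40 mm wide, 22 mm high with a flat upright push face at x = -50 mm. It slides at about 1 N; the push force rises steeply when the ramp meets the foot; over 15 N lifts the corner and shoves the scale. It stays where left.
- heat_sink: Loose finned aluminium heat sink, 40 x 40 x 23 mm, in front of the scale to the left of the wedge: to be left alone. Origin at the middle of its underside.
- driver_flat: Loose yellow screwdriver, 164 mm long, far right on the front of the bench: to be left alone. Origin at the middle of its underside.
- relay_module: Loose small blue relay block, 20 x 28 x 15 mm, right of the wedge: to be left alone. Origin at the middle of its underside.
- kapton_roll: Loose orange tape roll, 54 mm across, 12 mm high, further right: to be left alone. Origin at the middle of its underside.
- corner_cap: Blue round cap, 26 mm across, on the front right corner of the scale's case right above the short foot; the other three caps are black. Fixed to the case. Origin at the middle of the cap's underside, 61.5 mm above the bench; its top is 5 mm higher. Press straight down on it.
Things that resemble listed ones, but are neither listed nor needed, are in the scene too. There is more than one size of the wedge; the one meant has the size given above.

How it is judged:
By the outcome, as a careful person would: the job done as asked, in the order asked, and still so for the second after the job is handed in, with the robot touching nothing.
It also fails if it takes over 43 s, if anything falls off the work surface, if the arm or the gripper's body presses on something with over 40 N, if the wrist force passes 120 N, or if a joint passes its speed limit or range.

## Working session

There is one attempt and no reset: what is moved stays moved. The work goes in short steps, Python scripts to look and compute and a tool call to move; the robot and the scene stay as the last step left them, time stands still between calls to the robot, and variables do not carry over. Pictures are saved under pics/ and viewed, and the job is handed in when it is done.

Besides the shell and the picture viewer there is one more tool, called after "Emit:" in YAML: its name, and indented under it one key for each argument. carry_out: Moves the arm, as the interface text tells. Its arguments: {"type":"object","properties":{"series":{"type":"array","items":{"type":"object","properties":{"jaw":{"type":"number"},"xyz":{"type":"array","items":{"type":"number"}},"dr":{"type":"array","items":{"type":"number"}}}}},"squeeze":{"type":"number"}},"required":["series"]}

```bash
mkdir -p pics; cat > h.py <<'E'
import numpy as np, cv2, pickle
from rig import robot
def shot(name,fn):
    d=robot.get_image(name); cv2.imwrite(f'pics/{fn}.png',d['color'][:,:,::-1]); pickle.dump(d,open(f'pics/{fn}.pkl','wb')); return d
def back(d,r,c,z=None):
    K=np.array(d['intrinsics']);R=np.array(d['R']);t=np.array(d['t'])
    ray=np.linalg.inv(K)@np.array([c,r,1.0])
    if z is None:
        return R.T@(ray*d['z_map'][int(r),int(c)]-t)
    o=-R.T@t; v=R.T@ray
    return o+v*(z-o[2])/v[2]
def cloud(d):
    K=np.array(d['intrinsics']);R=np.array(d['R']);t=np.array(d['t'])
    r,c=np.mgrid[0:400,0:640]; Z=d['z_map']
    P=np.stack([(c-K[0,2])/K[0,0]*Z,(r-K[1,2])/K[1,1]*Z,Z],-1)
    return (P-t)@R
def st():
    o=robot.get_obs(); print({k:np.round(o[k],4).tolist() for k in('clock','qpos','position','orientation','force','finger_gap')})
E
python3 - <<'E'
from h import *
st(); print(robot.grasp_offset)
for n in('top','side'):
    d=shot(n,n+'0')
    print(n,'cam',-np.array(d['R']).T@d['t'],d['intrinsics'])
    for k in('scale','short_foot','wedge','heat_sink','relay_module','kapton_roll','driver_flat','corner_cap'):
        for q in robot.place_of(d,k)[:4]:
            r,c=q['centre'][0]*400,q['centre'][1]*640
            if 0<=r<400 and 0<=c<640: print(k,round(q['p'],2),round(r),round(c),np.round(back(d,r,c,{'corner_cap':.0615,'short_foot':.009}.get(k,0)),3),np.round(back(d,r,c),3))
E
```

```text
{'clock': 0.0, 'qpos': [70.0443, 23.9487, -0.5887, 92.4846, 0.2687, 63.6364, -3.0372], 'position': [0.1886, -0.5955, 0.2048], 'orientation': [[0.9533, 0.302, -0.0004], [0.302, -0.9533, 0.0011], [-0.0001, -0.0012, -1.0]], 'force': [-0.0161, -0.6405, -0.1834], 'finger_gap': 0.0939}
0.0188
top cam [0.34226393 0.029858   1.02066689] [[400.74359028   0.         317.78448921]
 [  0.         400.74359028 203.27161932]
 [  0.           0.           1.        ]]
scale 0.66 171 258 [0.605 0.177 0.   ] [0.586 0.166 0.074]
short_foot 0.71 191 280 [0.548 0.118 0.009] [0.537 0.113 0.061]
wedge 0.79 243 190 [0.418 0.346 0.   ] [0.416 0.34  0.017]
heat_sink 0.52 226 237 [0.46  0.227 0.   ] [0.459 0.224 0.013]
relay_module 0.56 231 329 [ 0.448 -0.007  0.   ] [ 0.446 -0.006  0.016]
kapton_roll 0.79 229 369 [ 0.453 -0.111  0.   ] [ 0.453 -0.111 -0.001]
driver_flat 0.58 250 441 [ 0.399 -0.294  0.   ] [ 0.398 -0.29   0.012]
corner_cap 0.61 185 276 [0.554 0.122 0.062] [0.552 0.121 0.068]
side cam [0.00652405 0.81902492 0.83204253] [[499.39969837   0.         313.70521764]
 [  0.         499.39969837 201.34887669]
 [  0.           0.           1.        ]]
scale 0.62 247 244 [0.607 0.182 0.   ] [0.561 0.231 0.063]
short_foot 0.89 242 279 [0.545 0.129 0.009] [0.522 0.158 0.044]
wedge 0.97 333 261 [0.423 0.355 0.   ] [0.417 0.361 0.011]
wedge 0.67 255 309 [0.465 0.119 0.   ] [0.46  0.127 0.01 ]
heat_sink 0.94 282 285 [0.463 0.218 0.   ] [0.451 0.234 0.023]
relay_module 0.44 226 345 [ 0.447 -0.018 -0.   ] [ 0.439 -0.002  0.016]
kapton_roll 0.62 207 362 [ 0.449 -0.11  -0.   ] [ 0.45  -0.113 -0.002]
driver_flat 0.77 178 406 [ 0.408 -0.294  0.   ] [ 0.403 -0.28   0.01 ]
corner_cap 0.6 225 278 [0.546 0.13  0.062] [0.544 0.133 0.064]
corner_cap 0.43 281 287 [0.427 0.257 0.062] [0.448 0.228 0.022]
```

View pics/top0.png

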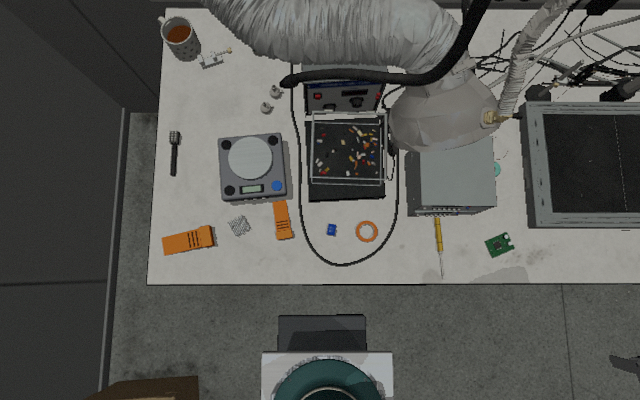

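View pics/side0.png

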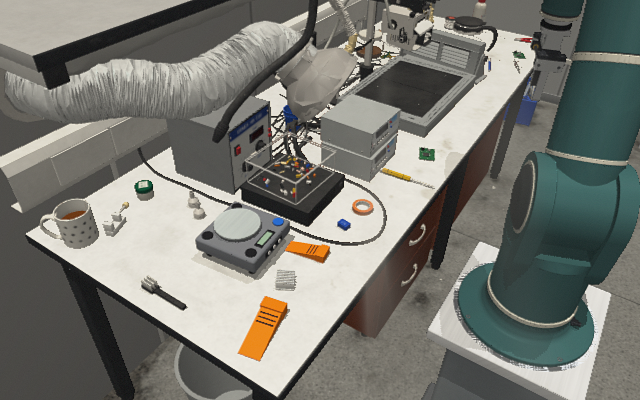

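```bash
python3 - <<'E'
import cv2
a=cv2.imread('pics/top0.png')[130:280,160:400]; cv2.imwrite('pics/topc.png',cv2.resize(a,None,fx=3.3,fy=3.3,interpolation=2))
a=cv2.imread('pics/side0.png')[180:360,200:400]; cv2.imwrite('pics/sidec.png',cv2.resize(a,None,fx=3.3,fy=3.3,interpolation=2))
E
```

```text
(no output)
```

View pics/topc.png

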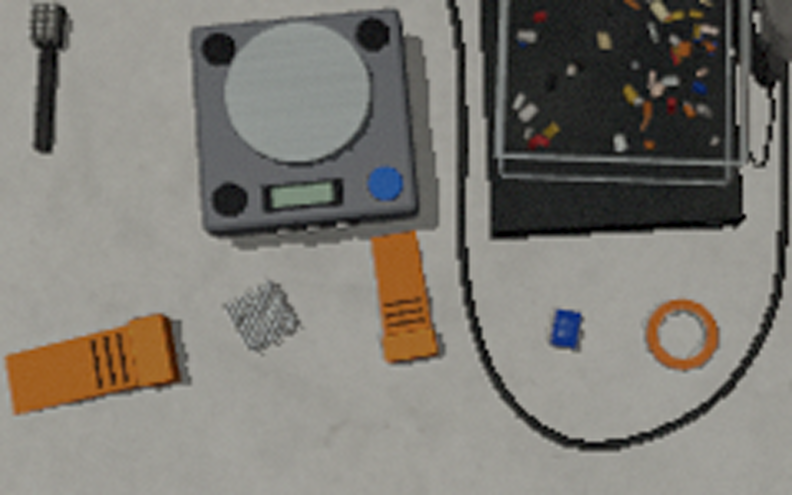

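View pics/sidec.png

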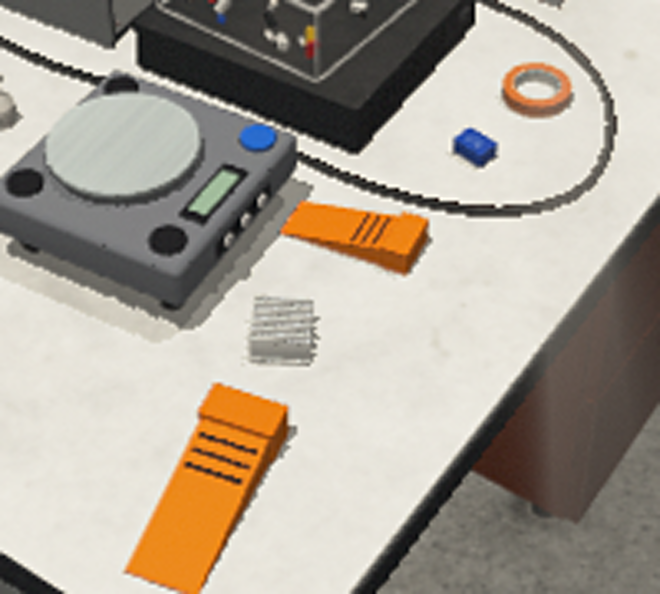

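The wedge candidates in the top view are at (row 225, col 282), about 37 px or 97 mm long and 14 px wide, and at (240, 190), about 52 px or 132 mm long. The first matches 100 x 36–40 mm, and its thin end already faces the foot under the blue cap (186, 277). The other one is too big. Next I fit both poses.

```bash
cat > fit.py <<'E'
from h import *
from scipy.optimize import minimize
W=np.array([[50,s*18,z] for s in(1,-1) for z in(0,1.5)]+[[-30,s*20,z] for s in(1,-1) for z in(0,22)]+[[-50,s*20,z] for s in(1,-1) for z in(0,22)])/1000.
RAMP=np.array([[50,s*18,z] for s in(1,-1) for z in(0,1.5)]+[[-30,s*18,z] for s in(1,-1) for z in(0,17.5)])/1000.
BLK=np.array([[x,s*20,z] for x in(-30,-50) for s in(1,-1) for z in(0,22)])/1000.
def proj(d,X):
    p=(X@np.array(d['R']).T+d['t'])@np.array(d['intrinsics']).T; return p[:,:2]/p[:,2:]
def T(p,X):
    c,s=np.cos(p[2]),np.sin(p[2]); return np.c_[X[:,0]*c-X[:,1]*s+p[0],X[:,0]*s+X[:,1]*c+p[1],X[:,2]]
def omask(d,near):
    hsv=cv2.cvtColor(d['color'],cv2.COLOR_RGB2HSV); m=((hsv[...,0]>6)&(hsv[...,0]<22)&(hsv[...,1]>150)&(hsv[...,2]>60)).astype(np.uint8)
    m=cv2.morphologyEx(m,cv2.MORPH_CLOSE,np.ones((3,3)))
    n,l,s,c=cv2.connectedComponentsWithStats(m)
    q=proj(d,np.array([[near[0],near[1],.01]]))[0]
    ok=[i for i in range(1,n) if s[i,4]>60]
    i=min(ok,key=lambda i:np.linalg.norm(c[i]-q)); return (l==i).astype(np.float32)
def iou(p,d,m,hide=None,S=8):
    r=np.zeros((400*1,640*1),np.float32)
    y,x=np.nonzero(m); x0,y0=x.min()-15,y.min()-15; w,h=x.max()-x0+15,y.max()-y0+15
    im=np.zeros((h*S,w*S),np.uint8)
    for V in(RAMP,BLK):
        pt=(proj(d,T(p,V))-[x0-.5,y0-.5])*S
        cv2.fillConvexPoly(im,cv2.convexHull(pt.astype(np.float32)).round().astype(np.int32),1)
    a=cv2.resize(im.astype(np.float32),(w,h),interpolation=cv2.INTER_AREA); b=m[y0:y0+h,x0:x0+w]
    v=1 if hide is None else 1-hide[y0:y0+h,x0:x0+w]
    return 1-(np.minimum(a,b)*v).sum()/(np.maximum(a,b)*v).sum()
def fitw(ds,p0):
    res=[]
    for sel in([0],[1],[0,1]):
        dd=[ds[i] for i in sel if i<len(ds)]
        if not dd: continue
        ms=[(d,omask(d,p0)) for d in dd]
        r=min((minimize(lambda p:sum(iou(p,d,m) for d,m in ms),np.array(p0)+[0,0,k],method='Nelder-Mead',options=dict(initial_simplex=np.array(p0)+[0,0,k]+np.array([[0,0,0],[.006,0,0],[0,.006,0],[0,0,.1]]),xatol=1e-4,fatol=1e-4)) for k in(-.1,0,.1)),key=lambda r:r.fun)
        print('wedge',sel,np.round(r.x[:2]*1000,1),np.degrees(r.x[2]).round(2),'1-iou',round(r.fun/len(dd),3)); res.append(r.x)
    return res
def caps(d,est):
    # est: scale (x,y,yaw). returns refined caps
    hsv=cv2.cvtColor(d['color'],cv2.COLOR_RGB2HSV); out={}
    for n,(a,b) in dict(FR=(-1,-1),FL=(-1,1),BR=(1,-1),BL=(1,1)).items():
        X=T(est,np.array([[a*.058,b*.058,.0665]])); c=proj(d,X)[0]
        yy,xx=np.mgrid[0:400,0:640]; near=(np.hypot(xx-c[0],yy-c[1])<11)
        m=near&((hsv[...,0]>95)&(hsv[...,0]<125)&(hsv[...,1]>130) if n=='FR' else d['color'].max(2)<50)
        k,l,s,cc=cv2.connectedComponentsWithStats(m.astype(np.uint8))
        if k<2: continue
        i=1+np.argmax(s[1:,4]); out[n]=(back(d,cc[i][1],cc[i][0],.0655),s[i,4])
    return out
def fits(d,est):
    for _ in range(2):
        o=caps(d,est); sg=dict(FR=(-1,-1),FL=(-1,1),BR=(1,-1),BL=(1,1))
        A=np.array([[*(.058*np.array(sg[n]))] for n in o]); B=np.array([o[n][0][:2] for n in o])
        a,b=A-A.mean(0),B-B.mean(0); th=np.arctan2((a[:,0]*b[:,1]-a[:,1]*b[:,0]).sum(),(a*b).sum())
        Rm=np.array([[np.cos(th),-np.sin(th)],[np.sin(th),np.cos(th)]]); t=B.mean(0)-Rm@A.mean(0); est=[*t,th]
    res=(B-(A@Rm.T+t))*1000
    f=t+Rm@[-.058,-.058]
    print('scale',np.round(t*1000,1),np.degrees(th).round(2),'foot',np.round(f*1000,1),'res',np.abs(res).max().round(1),{n:(np.round(o[n][0][:2]*1000,1).tolist(),int(o[n][1])) for n in o})
    return np.array([*t,th]),f
E
python3 - <<'E'
from fit import *
ds=[pickle.load(open(f'pics/{n}0.pkl','rb')) for n in('top','side')]
for d in ds:
    print(omask(d,(.46,.12)).sum(), fits(d,[.606,.179,.08]))
fitw(ds,[.46,.12,.1])
# bench & pan heights
for d in ds:
    P=cloud(d); 
    m=(abs(P[...,0]-.42)<.03)&(abs(P[...,1]-.05)<.03); print('bench z',np.median(P[m][:,2]))
    m=(abs(P[...,0]-.606)<.03)&(abs(P[...,1]-.179)<.03); q=P[m]; A=np.c_[q[:,:2]-[.606,.179],np.ones(len(q))]; print('pan',np.linalg.lstsq(A,q[:,2],rcond=None)[0])
E
```

```text
scale [603.5 184.5] 5.88 foot [551.7 120.9] res 0.6 {'FR': ([551.8, 121.4], 82), 'FL': ([539.8, 235.6], 77), 'BR': ([666.9, 132.7], 77), 'BL': ([655.4, 248.4], 75)}
536.0 (array([0.6034749 , 0.18452974, 0.10256433]), array([0.551718  , 0.12089623]))
scale [602.8 176.1] 1.33 foot [546.2 116.7] res 24.5 {'FR': ([550.8, 122.0], 70), 'FL': ([538.1, 237.9], 70), 'BR': ([668.4, 95.0], 64), 'BL': ([653.9, 249.4], 64)}
557.0 (array([0.60281369, 0.17606505, 0.02315975]), array([0.54617239, 0.11673745]))
wedge [0] [476.9 112.4] 9.58 1-iou 0.073
wedge [1] [477.6 111.3] 9.28 1-iou 0.093
wedge [0, 1] [477.5 112. ] 9.74 1-iou 0.09
bench z 0.0007263466100237204
pan [0.01802509 0.02022973 0.07470897]
bench z 0.0017850192058063913
pan [0.01673003 0.00065679 0.07538486]
```

Wedge fit: origin (477, 112) mm, yaw 9.6°. Foot at (551.5, 121). The foot lies 3 mm off the wedge axis and needs about 62 mm of travel. I'll push with both fingertips (gap 12 mm, about 37 mm overall) flat on the push face.

Emit:
carry_out:
  series:
    - {"jaw": 12, "xyz": [0, 0, 0], "dr": [0, 0, 7.9]}
    - {"jaw": 12, "xyz": [30, -34, 0], "dr": [0, 0, 0]}
    - {"jaw": 12, "xyz": [30, -34, 0], "dr": [0, 0, 0]}
    - {"jaw": 12, "xyz": [30, -34, 0], "dr": [0, 0, 0]}
    - {"jaw": 12, "xyz": [30, -34, 0], "dr": [0, 0, 0]}
    - {"jaw": 12, "xyz": [30, -34, 0], "dr": [0, 0, 0]}
    - {"jaw": 12, "xyz": [30, -34, 0], "dr": [0, 0, 0]}
    - {"jaw": 12, "xyz": [30, -34, 0], "dr": [0, 0, 0]}
  squeeze: 20

```text
clock: 1.7
position: [0.3564, -0.3243, 0.2057]
orientation: [[0.986, 0.168, 0.0], [0.168, -0.986, -0.0], [0.0, 0.001, -1.0]]
force: [1.4, 0.2, 0.4]
finger_gap: 0.033
```

Emit:
carry_out:
  series:
    - {"jaw": 12, "xyz": [12, -45, 0], "dr": [0, 0, 0]}
    - {"jaw": 12, "xyz": [12, -45, 0], "dr": [0, 0, 0]}
    - {"jaw": 12, "xyz": [12, -45, 0], "dr": [0, 0, 0]}
    - {"jaw": 12, "xyz": [12, -45, 0], "dr": [0, 0, 0]}
    - {"jaw": 12, "xyz": [12, -45, 0], "dr": [0, 0, 0]}
    - {"jaw": 12, "xyz": [12, -45, 0], "dr": [0, 0, 0]}
    - {"jaw": 12, "xyz": [12, -45, 0], "dr": [0, 0, 0]}
    - {"jaw": 12, "xyz": [12, -45, 0], "dr": [0, 0, 0]}

```text
clock: 2.5
position: [0.3897, 0.047, 0.2058]
orientation: [[0.986, 0.168, 0.001], [0.168, -0.986, -0.0], [0.001, 0.001, -1.0]]
force: [1.9, -1.1, -0.2]
finger_gap: 0.0119
```

```bash
cat > go.py <<'E'
from h import *
import sys
o=robot.get_obs(); R=np.array(o['orientation']); t=np.array([float(a) for a in sys.argv[1:4]])
print(o['clock'],np.round(o['position'],4),'F',np.round(o['force'],1),'shift mm',np.round(R.T@(t/1000-o['position'])*1000,1),'yaw',np.degrees(np.arctan2(R[1,0],R[0,0])).round(2),'gap',round(o['finger_gap'],4), np.round(o['qpos'],1))
E
python3 go.py 388.5 97 60
```

```text
2.5 [0.3897 0.047  0.2058] F [ 1.9 -1.1 -0.2] shift mm [  7.1 -49.6 145.8] yaw 9.67 gap 0.0119 [ 21.3   0.3 -32.5 122.1   0.2  57.6 -91.6]
```

Emit:
carry_out:
  series:
    - {"jaw": 12, "xyz": [4, -25, 10], "dr": [0, 0, 0]}
    - {"jaw": 12, "xyz": [3, -25, 10], "dr": [0, 0, 0]}
    - {"jaw": 12, "xyz": [0, 0, 40], "dr": [0, 0, 0]}
    - {"jaw": 12, "xyz": [0, 0, 40], "dr": [0, 0, 0]}
    - {"jaw": 12, "xyz": [0, 0, 40], "dr": [0, 0, 0]}
    - {"jaw": 12, "xyz": [0, 0, 30], "dr": [0, 0, 0]}
    - {"jaw": 12, "xyz": [0, 0, 20], "dr": [0, 0, 0]}
    - {"jaw": 12, "xyz": [0, 0, 10], "dr": [0, 0, 0]}

```text
clock: 3.3
position: [0.3876, 0.0956, 0.004]
orientation: [[0.986, 0.168, -0.002], [0.168, -0.986, -0.0], [-0.002, -0.0, -1.0]]
force: [-0.3, 0.8, 0.4]
finger_gap: 0.0121
```

```bash
python3 go.py 420 102.5 5; python3 - <<'E'
from fit import *
d=shot('top','t1'); e=shot('side','s1')
a=e['color'][180:330,220:420,::-1]; cv2.imwrite('pics/s1c.png',cv2.resize(a,None,fx=3.5,fy=3.5))
fitw([e],[.477,.112,.167])
E
```

```text
3.3 [0.3876 0.0956 0.004 ] F [-0.3  0.8  0.4] shift mm [33.1 -1.3 -1. ] yaw 9.69 gap 0.0121 [   7.3   24.1  -28.9  130.5   23.    30.2 -120. ]
wedge [0] [477.2 111.5] 8.7 1-iou 0.219
wedge [0, 1] [477.2 111.5] 8.7 1-iou 0.219
```

View pics/s1c.png

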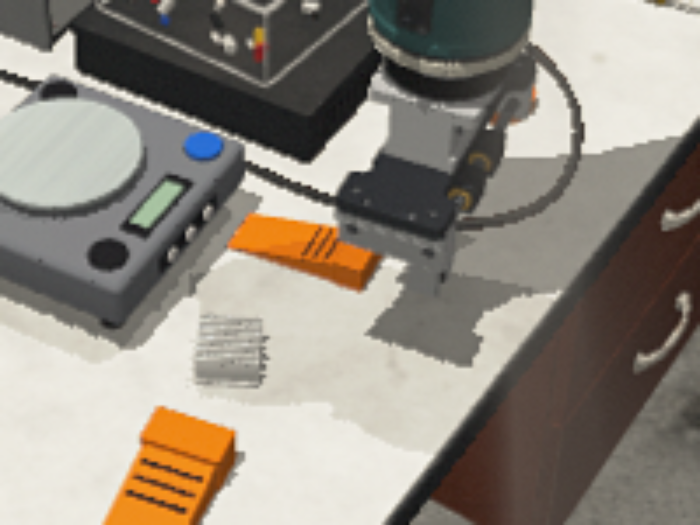

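Emit:
carry_out:
  series:
    - {"jaw": 12, "xyz": [10, -0.6, 0], "dr": [0, 0, 0]}
    - {"jaw": 12, "xyz": [10, -0.7, 0], "dr": [0, 0, 0]}
    - {"jaw": 12, "xyz": [7, 0, 0], "dr": [0, 0, 0]}
    - {"jaw": 12, "xyz": [3, 0, 0], "dr": [0, 0, 0]}
    - {"jaw": 12, "xyz": [3, 0, 0], "dr": [0, 0, 0]}
    - {"jaw": 12, "xyz": [3, 0, 0], "dr": [0, 0, 0]}
    - {"jaw": 12, "xyz": [3, 0, 0], "dr": [0, 0, 0]}
    - {"jaw": 12, "xyz": [3, 0, 0], "dr": [0, 0, 0]}

```text
clock: 4.2
position: [0.4296, 0.1039, 0.0055]
orientation: [[0.986, 0.168, -0.0], [0.168, -0.986, -0.0], [-0.0, 0.0, -1.0]]
force: [-2.3, -0.7, 1.4]
finger_gap: 0.012
```

Emit:
carry_out:
  series:
    - {"jaw": 12, "xyz": [4, 0, 0], "dr": [0, 0, 0]}
    - {"jaw": 12, "xyz": [4, 0, 0], "dr": [0, 0, 0]}
    - {"jaw": 12, "xyz": [4, 0, 0], "dr": [0, 0, 0]}
    - {"jaw": 12, "xyz": [4, 0, 0], "dr": [0, 0, 0]}
    - {"jaw": 12, "xyz": [4, 0, 0], "dr": [0, 0, 0]}
    - {"jaw": 12, "xyz": [4, 0, 0], "dr": [0, 0, 0]}
    - {"jaw": 12, "xyz": [4, 0, 0], "dr": [0, 0, 0]}
    - {"jaw": 12, "xyz": [0, 0, 0], "dr": [0, 0, 0]}

```text
clock: 5.0
position: [0.4578, 0.1088, 0.0055]
orientation: [[0.986, 0.168, 0.0], [0.168, -0.986, 0.0], [0.001, -0.0, -1.0]]
force: [-0.8, -0.5, -0.1]
finger_gap: 0.0121
```

```bash
python3 go.py 420 102.5 5; python3 - <<'E'
from fit import *
d=shot('top','t2'); e=shot('side','s2')
a=e['color'][180:330,220:420,::-1]; cv2.imwrite('pics/s2c.png',cv2.resize(a,None,fx=3.5,fy=3.5))
fits(e,[.604,.185,.102])
E
```

```text
5.0 [0.4578 0.1088 0.0055] F [-0.8 -0.5 -0.1] shift mm [-38.3  -0.1   0.5] yaw 9.67 gap 0.0121 [   6.6   29.1  -28.1  121.2   23.5   34.9 -118.4]
scale [602.9 185.1] 5.92 foot [551.2 121.4] res 2.5 {'FR': ([551.0, 122.1], 69), 'FL': ([537.9, 238.0], 70), 'BR': ([669.0, 131.0], 29), 'BL': ([653.8, 249.5], 62)}
```

View pics/s2c.png

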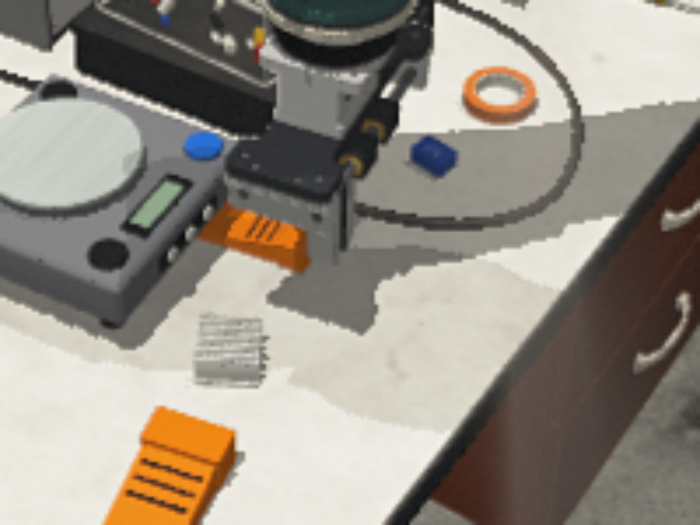

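Emit:
carry_out:
  series:
    - {"jaw": 12, "xyz": [3, 0, 0], "dr": [0, 0, 0]}
    - {"jaw": 12, "xyz": [3, 0, 0], "dr": [0, 0, 0]}
    - {"jaw": 12, "xyz": [3, 0, 0], "dr": [0, 0, 0]}
    - {"jaw": 12, "xyz": [3, 0, 0], "dr": [0, 0, 0]}
    - {"jaw": 12, "xyz": [2, 0, 0], "dr": [0, 0, 0]}
    - {"jaw": 12, "xyz": [2, 0, 0], "dr": [0, 0, 0]}
    - {"jaw": 12, "xyz": [1, 0, 0], "dr": [0, 0, 0]}
    - {"jaw": 12, "xyz": [0, 0, 0], "dr": [0, 0, 0]}

```text
clock: 5.9
position: [0.4741, 0.1116, 0.0055]
orientation: [[0.986, 0.168, 0.0], [0.168, -0.986, 0.0], [0.0, -0.0, -1.0]]
force: [-0.8, 0.1, 0.5]
finger_gap: 0.0118
```

Emit:
carry_out:
  series:
    - {"jaw": 12, "xyz": [0.5, 0, 0], "dr": [0, 0, 0]}
    - {"jaw": 12, "xyz": [0.5, 0, 0], "dr": [0, 0, 0]}
    - {"jaw": 12, "xyz": [0.5, 0, 0], "dr": [0, 0, 0]}
    - {"jaw": 12, "xyz": [0.5, 0, 0], "dr": [0, 0, 0]}
    - {"jaw": 12, "xyz": [0, 0, 0], "dr": [0, 0, 0]}
    - {"jaw": 12, "xyz": [0, 0, 0], "dr": [0, 0, 0]}
    - {"jaw": 12, "xyz": [0, 0, 0], "dr": [0, 0, 0]}
    - {"jaw": 12, "xyz": [0, 0, 0], "dr": [0, 0, 0]}

```text
clock: 6.7
position: [0.476, 0.1119, 0.0055]
orientation: [[0.986, 0.168, 0.0], [0.168, -0.986, 0.0], [0.0, -0.0, -1.0]]
force: [0.6, -0.5, 0.3]
finger_gap: 0.012
```

Emit:
carry_out:
  series:
    - {"jaw": 12, "xyz": [0.5, 0, 0], "dr": [0, 0, 0]}
    - {"jaw": 12, "xyz": [0.5, 0, 0], "dr": [0, 0, 0]}
    - {"jaw": 12, "xyz": [0.5, 0, 0], "dr": [0, 0, 0]}
    - {"jaw": 12, "xyz": [0.5, 0, 0], "dr": [0, 0, 0]}
    - {"jaw": 12, "xyz": [0, 0, 0], "dr": [0, 0, 0]}
    - {"jaw": 12, "xyz": [0, 0, 0], "dr": [0, 0, 0]}
    - {"jaw": 12, "xyz": [0, 0, 0], "dr": [0, 0, 0]}
    - {"jaw": 12, "xyz": [0, 0, 0], "dr": [0, 0, 0]}

```text
clock: 7.5
position: [0.4774, 0.1121, 0.0054]
orientation: [[0.986, 0.168, -0.001], [0.168, -0.986, -0.0], [-0.001, 0.0, -1.0]]
force: [-5.3, -1.5, 3.9]
finger_gap: 0.0118
```

```bash
python3 go.py 481 113 5
```

```text
7.5 [0.4774 0.1121 0.0054] F [-5.3 -1.5  3.9] shift mm [ 3.7 -0.3  0.4] yaw 9.68 gap 0.0118 [   6.4   30.6  -27.9  118.5   23.6   36.4 -117.9]
```

```bash
python3 - <<'E'
from fit import *
d=shot('top','t3'); e=shot('side','s3')
fits(e,[.604,.185,.102])
P0=cloud(pickle.load(open('pics/side0.pkl','rb')))
for f in('side0','s1','s2','s3'):
    P=cloud(pickle.load(open(f'pics/{f}.pkl','rb')))
    m=(np.hypot(P[...,0]-.607,P[...,1]-.185)<.04)&(P[...,2]>.06)&(P[...,2]<.09); q=P[m]; A=np.c_[q[:,:2]-[.603,.185],np.ones(len(q))]; s=np.linalg.lstsq(A,q[:,2],rcond=None)[0]; print('pan',s.round(4),len(q))
a=e['color'][180:330,220:420,::-1]; cv2.imwrite('pics/s3c.png',cv2.resize(a,None,fx=3.5,fy=3.5))
E
python3 go.py 481 113 5
```

```text
scale [604.7 185.6] 6.67 foot [553.9 121.2] res 4.0 {'FR': ([557.9, 123.7], 25), 'FL': ([538.1, 237.9], 73), 'BR': ([669.0, 131.0], 29), 'BL': ([654.0, 249.7], 62)}
pan [ 0.0446 -0.009   0.0749] 666
pan [ 0.0493 -0.0098  0.0749] 677
pan [ 0.0437 -0.0125  0.0749] 669
pan [ 0.0567 -0.0123  0.0747] 662
7.6 [0.4774 0.1121 0.0054] F [-4.4 -0.   4.4] shift mm [ 3.7 -0.3  0.4] yaw 9.68 gap 0.0117 [   6.4   30.6  -27.9  118.5   23.6   36.4 -117.9]
```

View pics/s3c.png

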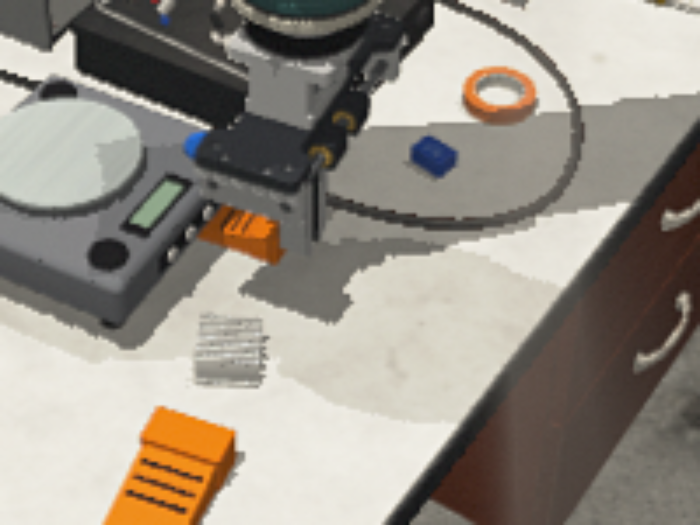

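Emit:
carry_out:
  series:
    - {"jaw": 12, "xyz": [0.5, 0, 0], "dr": [0, 0, 0]}
    - {"jaw": 12, "xyz": [0, 0, 0], "dr": [0, 0, 0]}
    - {"jaw": 12, "xyz": [0, 0, 0], "dr": [0, 0, 0]}
    - {"jaw": 12, "xyz": [0, 0, 0], "dr": [0, 0, 0]}
    - {"jaw": 12, "xyz": [0, 0, 0], "dr": [0, 0, 0]}
    - {"jaw": 12, "xyz": [0, 0, 0], "dr": [0, 0, 0]}
    - {"jaw": 12, "xyz": [0, 0, 0], "dr": [0, 0, 0]}
    - {"jaw": 12, "xyz": [0, 0, 0], "dr": [0, 0, 0]}

```text
clock: 8.4
position: [0.4777, 0.1121, 0.0053]
orientation: [[0.986, 0.168, -0.001], [0.168, -0.986, -0.0], [-0.001, 0.0, -1.0]]
force: [-6.7, -2.0, 5.7]
finger_gap: 0.012
```

```bash
python3 go.py 481 113 5
```

```text
8.4 [0.4777 0.1121 0.0053] F [-6.7 -2.   5.7] shift mm [ 3.4 -0.3  0.3] yaw 9.68 gap 0.012 [   6.4   30.6  -27.9  118.4   23.6   36.5 -117.9]
```

Emit:
carry_out:
  series:
    - {"jaw": 12, "xyz": [0.5, 0, -0.3], "dr": [0, 0, 0]}
    - {"jaw": 12, "xyz": [0, 0, 0], "dr": [0, 0, 0]}
    - {"jaw": 12, "xyz": [0.3, 0, 0], "dr": [0, 0, 0]}
    - {"jaw": 12, "xyz": [0, 0, 0], "dr": [0, 0, 0]}
    - {"jaw": 12, "xyz": [0, 0, 0], "dr": [0, 0, 0]}
    - {"jaw": 12, "xyz": [0, 0, 0], "dr": [0, 0, 0]}
    - {"jaw": 12, "xyz": [0, 0, 0], "dr": [0, 0, 0]}
    - {"jaw": 12, "xyz": [0, 0, 0], "dr": [0, 0, 0]}

```text
clock: 9.2
position: [0.4788, 0.1123, 0.0056]
orientation: [[0.986, 0.168, -0.001], [0.168, -0.986, -0.0], [-0.001, 0.0, -1.0]]
force: [-4.7, -1.5, -2.1]
finger_gap: 0.0121
```

```bash
python3 go.py 481 113 5; python3 - <<'E'
from fit import *
d=shot('top','t4'); e=shot('side','s4')
fits(e,[.604,.185,.102])
print(robot.get_obs()['force'])
for f in('s3','s4'):
    P=cloud(pickle.load(open(f'pics/{f}.pkl','rb')))
    m=(np.hypot(P[...,0]-.607,P[...,1]-.185)<.04)&(P[...,2]>.06)&(P[...,2]<.09); q=P[m]; A=np.c_[q[:,:2]-[.603,.185],np.ones(len(q))]; s=np.linalg.lstsq(A,q[:,2],rcond=None)[0]; print('pan',s.round(4),len(q))
E
```

```text
9.2 [0.4788 0.1123 0.0056] F [-4.7 -1.5 -2.1] shift mm [ 2.3 -0.3  0.6] yaw 9.68 gap 0.0121 [   6.4   30.6  -27.9  118.3   23.6   36.5 -117.8]
scale [604.9 185.7] 6.59 foot [554.  121.4] res 4.3 {'FR': ([558.3, 124.2], 21), 'FL': ([538.5, 238.0], 73), 'BR': ([669.0, 131.0], 29), 'BL': ([654.1, 249.5], 65)}
[-4.59253293 -1.0964831  -1.51531515]
pan [ 0.0567 -0.0123  0.0747] 662
pan [ 0.0471 -0.0079  0.075 ] 670
```

Emit:
carry_out:
  series:
    - {"jaw": 12, "xyz": [0.3, 0, 0], "dr": [0, 0, 0]}
    - {"jaw": 12, "xyz": [0, 0, 0], "dr": [0, 0, 0]}
    - {"jaw": 12, "xyz": [0.3, 0, 0], "dr": [0, 0, 0]}
    - {"jaw": 12, "xyz": [0, 0, 0], "dr": [0, 0, 0]}
    - {"jaw": 12, "xyz": [0, 0, 0], "dr": [0, 0, 0]}
    - {"jaw": 12, "xyz": [0, 0, 0], "dr": [0, 0, 0]}
    - {"jaw": 12, "xyz": [0, 0, 0], "dr": [0, 0, 0]}
    - {"jaw": 12, "xyz": [0, 0, 0], "dr": [0, 0, 0]}

```text
clock: 10.1
position: [0.4793, 0.1124, 0.0056]
orientation: [[0.986, 0.168, -0.001], [0.168, -0.986, -0.0], [-0.001, 0.0, -1.0]]
force: [-5.7, -0.1, -1.9]
finger_gap: 0.0122
```

```bash
python3 go.py 481 113 5
```

```text
10.1 [0.4793 0.1124 0.0056] F [-5.7 -0.1 -1.9] shift mm [ 1.8 -0.3  0.5] yaw 9.68 gap 0.0122 [   6.4   30.7  -27.9  118.2   23.6   36.6 -117.8]
```

Emit:
carry_out:
  series:
    - {"jaw": 12, "xyz": [0.3, 0, 0], "dr": [0, 0, 0]}
    - {"jaw": 12, "xyz": [0, 0, 0], "dr": [0, 0, 0]}
    - {"jaw": 12, "xyz": [0.3, 0, 0], "dr": [0, 0, 0]}
    - {"jaw": 12, "xyz": [0, 0, 0], "dr": [0, 0, 0]}
    - {"jaw": 12, "xyz": [0.3, 0, 0], "dr": [0, 0, 0]}
    - {"jaw": 12, "xyz": [0, 0, 0], "dr": [0, 0, 0]}
    - {"jaw": 12, "xyz": [0, 0, 0], "dr": [0, 0, 0]}
    - {"jaw": 12, "xyz": [0, 0, 0], "dr": [0, 0, 0]}

```text
clock: 10.9
position: [0.4799, 0.1125, 0.0055]
orientation: [[0.986, 0.168, -0.001], [0.168, -0.986, -0.0], [-0.001, 0.0, -1.0]]
force: [-6.0, 0.1, -1.8]
finger_gap: 0.012
```

```bash
python3 go.py 481 113 5;  python3 - <<'E'
from fit import *
e=shot('side','s5')
fits(e,[.604,.185,.102])
for f in('s5',):
    P=cloud(pickle.load(open(f'pics/{f}.pkl','rb')))
    m=(np.hypot(P[...,0]-.607,P[...,1]-.185)<.04)&(P[...,2]>.06)&(P[...,2]<.09); q=P[m]; A=np.c_[q[:,:2]-[.603,.185],np.ones(len(q))]; s=np.linalg.lstsq(A,q[:,2],rcond=None)[0]; print('pan',s.round(4),len(q))
E
```

```text
10.9 [0.4799 0.1125 0.0055] F [-6.   0.1 -1.8] shift mm [ 1.2 -0.3  0.5] yaw 9.68 gap 0.012 [   6.4   30.8  -27.9  118.1   23.6   36.6 -117.8]
scale [605.3 185.4] 6.94 foot [554.8 120.9] res 5.0 {'FR': ([559.8, 123.3], 15), 'FL': ([538.5, 237.8], 74), 'BR': ([669.0, 131.0], 29), 'BL': ([654.1, 249.7], 64)}
pan [ 0.0471 -0.0186  0.0749] 667
```

```bash
cat > pc.py <<'E'
from fit import *
import sys
def reg(f0,f1):
    g=[cv2.cvtColor(pickle.load(open(f'pics/{f}.pkl','rb'))['color'],cv2.COLOR_RGB2GRAY).astype(np.float32) for f in(f0,f1)]
    for nm,(r0,r1,c0,c1) in dict(FL=(240,268,238,264),BL=(222,245,196,216),disp=(226,250,256,272)).items():
        a,b=[x[r0:r1,c0:c1] for x in g]; M=np.eye(2,3,dtype=np.float32)
        try:
            cc,M=cv2.findTransformECC(a,b,M,cv2.MOTION_TRANSLATION,(3,200,1e-6),None,1); print(f1,nm,M[:,2].round(2),round(cc,3))
        except cv2.error as e: print(f1,nm,'fail')
for f in sys.argv[2:]: reg(sys.argv[1],f)
E
python3 pc.py s1 s2 s3 s4 s5
```

```text
s2 FL [ 0.06 -0.01] 0.983
s2 BL [ 0. -0.] 1.0
s2 disp [0.02 0.03] 0.998
s3 FL [ 0.   -0.05] 0.979
s3 BL [-0.03  0.02] 0.999
s3 disp [-0.05 -0.05] 0.991
s4 FL [-0.09 -0.09] 0.976
s4 BL [-0.08  0.04] 0.997
s4 disp [-0.11 -0.11] 0.982
s5 FL [-0.14 -0.08] 0.973
s5 BL [-0.12  0.06] 0.995
s5 disp [-0.11 -0.15] 0.976
```

The image registration shows the scale has shifted by only about 0.1–0.15 px (0.3 mm), and the push is steady at about 6 N with the wedge near x = 14. That is snug, so I back straight off and inspect.

Emit:
carry_out:
  series:
    - {"jaw": 12, "xyz": [-2, 0, 0], "dr": [0, 0, 0]}
    - {"jaw": 12, "xyz": [-8, 0, 0], "dr": [0, 0, 0]}
    - {"jaw": 12, "xyz": [-15, 0, 0], "dr": [0, 0, 0]}
    - {"jaw": 12, "xyz": [-15, 0, -20], "dr": [0, 0, 0]}
    - {"jaw": 12, "xyz": [-10, 0, -40], "dr": [0, 0, 0]}
    - {"jaw": 12, "xyz": [-10, 0, -40], "dr": [0, 0, 0]}
    - {"jaw": 0, "xyz": [-10, 0, -30], "dr": [0, 0, 0]}
    - {"jaw": 0, "xyz": [-10, 0, 0], "dr": [0, 0, 0]}

```text
clock: 11.75
position: [0.4032, 0.0995, 0.139]
orientation: [[0.986, 0.168, 0.007], [0.168, -0.986, -0.0], [0.007, 0.001, -1.0]]
force: [0.3, -0.0, -0.8]
finger_gap: 0.0015
```

```bash
python3 - <<'E'
from fit import *
d=shot('top','t6');e=shot('side','s6')
a=e['color'][180:330,220:420,::-1]; cv2.imwrite('pics/s6c.png',cv2.resize(a,None,fx=3.5,fy=3.5))
a=d['color'][130:280,160:400,::-1]; cv2.imwrite('pics/t6c.png',cv2.resize(a,None,fx=3.2,fy=3.2))
s,f=fits(e,[.604,.185,.102]); fits(d,[.604,.185,.102])
st()
E
python3 pc.py s1 s6
```

```text
scale [603.3 185.1] 6.03 foot [551.7 121.3] res 2.3 {'FR': ([551.5, 121.8], 65), 'FL': ([538.6, 237.7], 71), 'BR': ([669.1, 131.3], 28), 'BL': ([654.1, 249.7], 64)}
scale [603.8 184.4] 6.13 foot [552.4 120.6] res 0.4 {'FL': ([540.2, 235.6], 76), 'BR': ([667.3, 133.1], 71), 'BL': ([655.5, 248.4], 74)}
{'clock': 11.85, 'qpos': [16.6277, 9.9145, -37.4584, 123.9936, 8.1885, 48.3131, -106.2174], 'position': [0.4012, 0.0987, 0.1361], 'orientation': [[0.9858, 0.1677, 0.002], [0.1677, -0.9858, -0.001], [0.0018, 0.0014, -1.0]], 'force': [0.3681, -0.5278, -0.3574], 'finger_gap': 0.0004}
s6 FL [-0.12 -0.08] 0.991
s6 BL [-0.1   0.06] 0.995
s6 disp [-0.17 -0.15] 0.963
```

View pics/s6c.png

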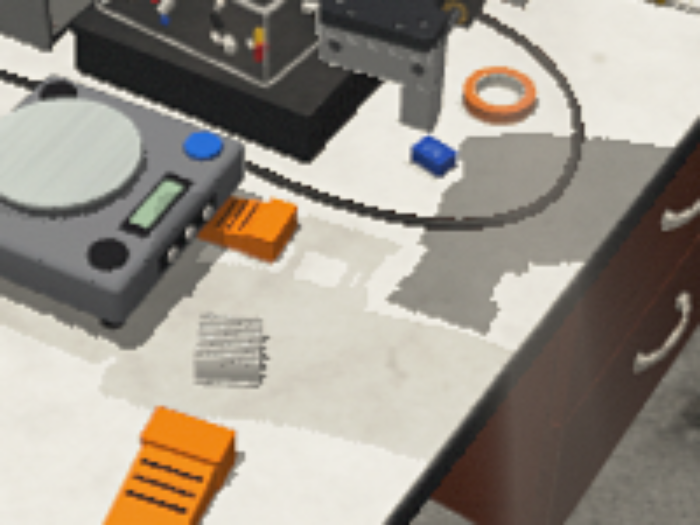

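View pics/t6c.png

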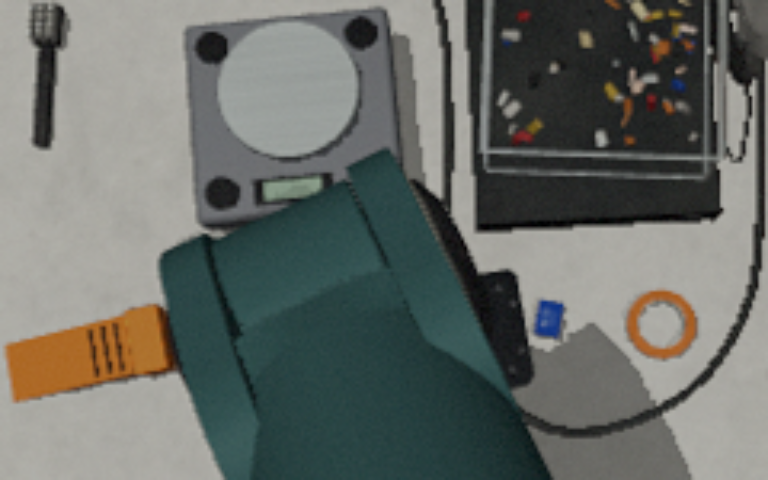

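```bash
python3 - <<'E'
from fit import *
for f,hf in(('side0','side0'),('s6','s6')):
    e=pickle.load(open(f'pics/{f}.pkl','rb'))
    p0=np.array([.4775,.112,.168]) if f=='side0' else np.array([.537,.122,.168])
    hide=np.zeros((400,640),np.float32)
    if f=='s6':
        # scale silhouette: case box projected
        C=np.array([[a*.08,b*.08,z] for a in(1,-1) for b in(1,-1) for z in(.026,.062)]); pt=proj(e,T([.6035,.1845,.104],C))
        h=np.zeros((400,640),np.uint8); cv2.fillConvexPoly(h,cv2.convexHull(pt.astype(np.float32)).round().astype(np.int32),1); hide=cv2.dilate(h,np.ones((3,3))).astype(np.float32)
    m=omask(e,p0[:2]+([0,0] if f=='side0' else [-.04,-.008])); print(m.sum())
    for fixyaw in(True,False):
        fun=(lambda p:iou([p[0],p[1],.168],e,m,hide)) if fixyaw else (lambda p:iou(p,e,m,hide))
        r=minimize(fun,p0,method='Nelder-Mead',options=dict(initial_simplex=p0+np.array([[0,0,0],[.006,0,0],[0,.006,0],[0,0,.1]]),xatol=1e-4,fatol=1e-4))
        x=r.x; ft=np.array([.5517,.1212])-x[:2]; yw=.168 if fixyaw else x[2]
        print(f,fixyaw,np.round(x[:2]*1000,1),np.degrees(yw).round(1),round(r.fun,3),'foot in wedge',np.round([1000*(ft[0]*np.cos(yw)+ft[1]*np.sin(yw)),1000*(-ft[0]*np.sin(yw)+ft[1]*np.cos(yw))],1))
E
python3 go.py 552 121 90
```

```text
557.0
side0 True [477.2 111.1] 9.6 0.095 foot in wedge [75.1 -2.5]
side0 False [477.3 110.9] 9.9 0.094 foot in wedge [75.1 -2.6]
343.0
s6 True [540.9 121.3] 9.6 0.073 foot in wedge [10.6 -1.9]
s6 False [540.9 121.5] 9.7 0.074 foot in wedge [10.6 -2.1]
11.85 [0.4012 0.0987 0.1361] F [ 0.4 -0.5 -0.4] shift mm [152.3   3.2  46.4] yaw 9.66 gap 0.0004 [  16.6    9.9  -37.5  124.     8.2   48.3 -106.2]
```

Emit:
carry_out:
  series:
    - {"jaw": 0, "xyz": [35, 1, 0], "dr": [0, 0, 0]}
    - {"jaw": 0, "xyz": [35, 1, 0], "dr": [0, 0, 0]}
    - {"jaw": 0, "xyz": [35, 1, 0], "dr": [0, 0, 0]}
    - {"jaw": 0, "xyz": [30, 0, 0], "dr": [0, 0, 0]}
    - {"jaw": 0, "xyz": [17, 0, 10], "dr": [0, 0, 0]}
    - {"jaw": 0, "xyz": [0, 0, 20], "dr": [0, 0, 0]}
    - {"jaw": 0, "xyz": [0, 0, 16], "dr": [0, 0, 0]}
    - {"jaw": 0, "xyz": [0, 0, 0], "dr": [0, 0, 0]}

```text
clock: 12.65
position: [0.5503, 0.1215, 0.0867]
orientation: [[0.986, 0.168, -0.005], [0.168, -0.986, -0.001], [-0.005, -0.0, -1.0]]
force: [0.3, -0.8, 0.9]
finger_gap: 0.0002
```

```bash
python3 go.py 552 121 70; python3 - <<'E'
from fit import *
e=shot('side','s7')
a=e['color'][180:330,180:380,::-1]; cv2.imwrite('pics/s7c.png',cv2.resize(a,None,fx=3.5,fy=3.5))
E
```

```text
12.65 [0.5503 0.1215 0.0867] F [ 0.3 -0.8  0.9] shift mm [ 1.6  0.8 16.7] yaw 9.7 gap 0.0002 [   9.5   29.5  -32.   106.    19.7   50.4 -112.3]
```

View pics/s7c.png

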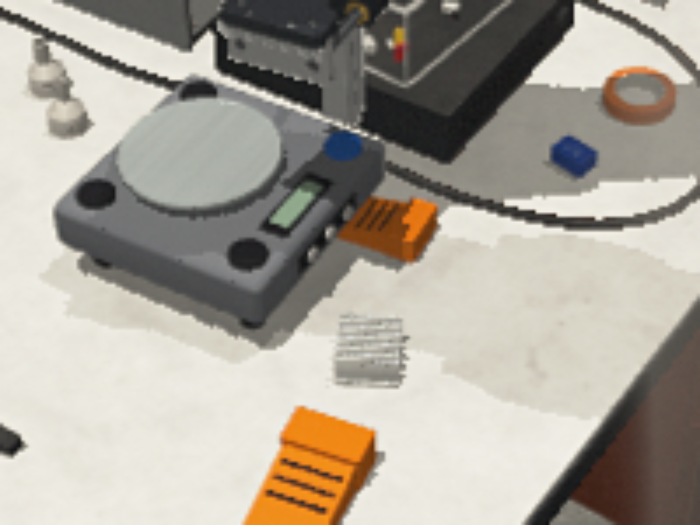

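Emit:
carry_out:
  series:
    - {"jaw": 0, "xyz": [0.5, 0, 5], "dr": [0, 0, 0]}
    - {"jaw": 0, "xyz": [0, 0, 5], "dr": [0, 0, 0]}
    - {"jaw": 0, "xyz": [0, 0, 4], "dr": [0, 0, 0]}
    - {"jaw": 0, "xyz": [0, 0, 2], "dr": [0, 0, 0]}
    - {"jaw": 0, "xyz": [0, 0, 1], "dr": [0, 0, 0]}
    - {"jaw": 0, "xyz": [0, 0, 0], "dr": [0, 0, 0]}
    - {"jaw": 0, "xyz": [0, 0, 0], "dr": [0, 0, 0]}
    - {"jaw": 0, "xyz": [0, 0, 0], "dr": [0, 0, 0]}

```text
clock: 13.5
position: [0.5527, 0.1219, 0.0729]
orientation: [[0.986, 0.168, 0.0], [0.168, -0.986, 0.0], [0.0, -0.0, -1.0]]
force: [-1.2, 0.5, -0.3]
finger_gap: 0.0006
```

```bash
python3 go.py 552 121 66.5
```

```text
13.5 [0.5527 0.1219 0.0729] F [-1.2  0.5 -0.3] shift mm [-0.8  0.8  6.4] yaw 9.67 gap 0.0006 [   9.    30.7  -31.4  106.3   20.7   48.7 -113.1]
```

Emit:
carry_out:
  series:
    - {"jaw": 0, "xyz": [-0.5, 0.5, 3], "dr": [0, 0, 0]}
    - {"jaw": 0, "xyz": [0, 0, 2], "dr": [0, 0, 0]}
    - {"jaw": 0, "xyz": [0, 0, 1], "dr": [0, 0, 0]}
    - {"jaw": 0, "xyz": [0, 0, 0.5], "dr": [0, 0, 0]}
    - {"jaw": 0, "xyz": [0, 0, 0.5], "dr": [0, 0, 0]}
    - {"jaw": 0, "xyz": [0, 0, 0], "dr": [0, 0, 0]}
    - {"jaw": 0, "xyz": [0, 0, 0], "dr": [0, 0, 0]}
    - {"jaw": 0, "xyz": [0, 0, 0], "dr": [0, 0, 0]}

```text
clock: 14.3
position: [0.5521, 0.1212, 0.0663]
orientation: [[0.986, 0.168, -0.0], [0.168, -0.986, -0.001], [-0.0, 0.0, -1.0]]
force: [-6.5, -2.2, 14.2]
finger_gap: 0.0003
```

```bash
python3 go.py 552 121 66.5
```

```text
14.3 [0.5521 0.1212 0.0663] F [-6.5 -2.2 14.2] shift mm [-0.1  0.2 -0.2] yaw 9.67 gap 0.0003 [   8.8   31.1  -31.1  106.6   21.1   48.  -113.4]
```

Contact at z = 66.3 mm with 14 N down, so the corner does not drop. I'll ease the sideways component, hold briefly and photograph it.

Emit:
carry_out:
  series:
    - {"jaw": 0, "xyz": [-0.5, 0, 0], "dr": [0, 0, 0]}
    - {"jaw": 0, "xyz": [-0.4, 0, 0], "dr": [0, 0, 0]}
    - {"jaw": 0, "xyz": [0, 0, 0], "dr": [0, 0, 0]}
    - {"jaw": 0, "xyz": [0, 0, 0], "dr": [0, 0, 0]}
    - {"jaw": 0, "xyz": [0, 0, 0], "dr": [0, 0, 0]}
    - {"jaw": 0, "xyz": [0, 0, 0], "dr": [0, 0, 0]}
    - {"jaw": 0, "xyz": [0, 0, 0], "dr": [0, 0, 0]}
    - {"jaw": 0, "xyz": [0, 0, 0], "dr": [0, 0, 0]}

```text
clock: 15.1
position: [0.5519, 0.1212, 0.0664]
orientation: [[0.986, 0.168, 0.001], [0.168, -0.986, 0.0], [0.001, 0.0, -1.0]]
force: [-0.7, -1.8, 9.2]
finger_gap: 0.0002
```

```bash
python3 go.py 552 121 66.5; python3 - <<'E'
from fit import *
e=shot('side','s8')
a=e['color'][180:330,180:380,::-1]; cv2.imwrite('pics/s8c.png',cv2.resize(a,None,fx=3.5,fy=3.5))
E
python3 pc.py s6 s7 s8
```

```text
15.1 [0.5519 0.1212 0.0664] F [-0.7 -1.8  9.2] shift mm [ 0.   0.2 -0.1] yaw 9.67 gap 0.0002 [   8.8   31.1  -31.1  106.7   21.1   47.9 -113.4]
s7 FL [ 0.   -0.01] 0.98
s7 BL [0.15 0.  ] 0.989
s7 disp [-0.12  0.17] 0.827
s8 FL [0.07 0.02] 0.977
s8 BL [ 0.11 -0.01] 0.989
s8 disp [-0.07  0.18] 0.788
```

View pics/s8c.png

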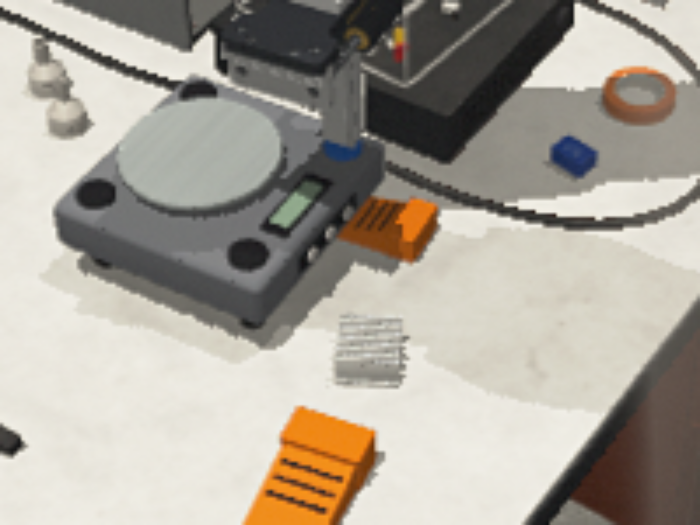

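The fingertip is on the cap pressing about 9 N and the height holds at 66.4 mm, so it's firm. I lift straight up and back off.

Emit:
carry_out:
  series:
    - {"jaw": 0, "xyz": [0, 0, -3], "dr": [0, 0, 0]}
    - {"jaw": 0, "xyz": [0, 0, -10], "dr": [0, 0, 0]}
    - {"jaw": 0, "xyz": [0, 0, -25], "dr": [0, 0, 0]}
    - {"jaw": 0, "xyz": [0, 0, -35], "dr": [0, 0, 0]}
    - {"jaw": 0, "xyz": [-15, 0, -30], "dr": [0, 0, 0]}
    - {"jaw": 0, "xyz": [-35, 20, -10], "dr": [0, 0, 0]}
    - {"jaw": 0, "xyz": [-30, 35, 0], "dr": [0, 0, 0]}
    - {"jaw": 0, "xyz": [-20, 40, 0], "dr": [0, 0, 0]}

```text
clock: 15.95
position: [0.4671, 0.0103, 0.1797]
orientation: [[0.985, 0.17, 0.001], [0.17, -0.985, -0.001], [0.001, 0.001, -1.0]]
force: [1.1, -1.6, 0.1]
finger_gap: 0.0004
```

Emit:
carry_out:
  series:
    - {"jaw": 0, "xyz": [-8, 40, 0], "dr": [0, 0, 0]}
    - {"jaw": 0, "xyz": [-8, 40, 0], "dr": [0, 0, 0]}
    - {"jaw": 0, "xyz": [-8, 40, 0], "dr": [0, 0, 0]}
    - {"jaw": 0, "xyz": [-8, 40, 0], "dr": [0, 0, 0]}
    - {"jaw": 0, "xyz": [-5, 20, 0], "dr": [0, 0, 0]}
    - {"jaw": 0, "xyz": [0, 0, 0], "dr": [0, 0, 0]}
    - {"jaw": 0, "xyz": [0, 0, 0], "dr": [0, 0, 0]}
    - {"jaw": 0, "xyz": [0, 0, 0], "dr": [0, 0, 0]}

```text
clock: 16.75
position: [0.4627, -0.1718, 0.179]
orientation: [[0.986, 0.17, 0.0], [0.17, -0.986, 0.0], [0.0, -0.0, -1.0]]
force: [0.2, -0.5, 0.0]
finger_gap: 0.0004
```

```bash
python3 go.py 552 121 66.5; python3 - <<'E'
from fit import *
d=shot('top','t9');e=shot('side','s9')
a=d['color'][130:280,160:400,::-1]; cv2.imwrite('pics/t9c.png',cv2.resize(a,None,fx=3.2,fy=3.2))
a=e['color'][180:330,180:380,::-1]; cv2.imwrite('pics/s9c.png',cv2.resize(a,None,fx=3.5,fy=3.5))
fits(d,[.604,.185,.102]); fits(e,[.604,.185,.102])
for f in('top0','t9'):
    P=cloud(pickle.load(open(f'pics/{f}.pkl','rb')))
    m=(np.hypot(P[...,0]-.607,P[...,1]-.185)<.04)&(P[...,2]>.06)&(P[...,2]<.09); q=P[m]; A=np.c_[q[:,:2]-[.603,.185],np.ones(len(q))]; print('pan',np.linalg.lstsq(A,q[:,2],rcond=None)[0].round(4),len(q))
E
python3 pc.py s6 s9
```

```text
16.75 [ 0.4627 -0.1718  0.179 ] F [ 0.2 -0.5  0. ] shift mm [ 137.7 -273.4  112.6] yaw 9.76 gap 0.0004 [ 40.9  14.  -27.6 111.7   7.7  56.2 -70.5]
scale [603.9 184.6] 6.0 foot [552.2 120.8] res 0.6 {'FR': ([552.2, 121.5], 81), 'FL': ([540.0, 235.6], 74), 'BR': ([667.5, 133.1], 69), 'BL': ([655.7, 248.3], 72)}
scale [603.3 185.1] 5.9 foot [551.5 121.4] res 2.4 {'FR': ([551.5, 121.8], 65), 'FL': ([538.6, 238.1], 71), 'BR': ([669.0, 131.0], 29), 'BL': ([654.1, 249.5], 65)}
pan [0.0059 0.0044 0.0748] 828
pan [0.0081 0.0025 0.0748] 828
s9 FL [-0.    0.01] 0.999
s9 BL [ 0.   -0.02] 1.0
s9 disp [0.04 0.01] 0.987
```

View pics/t9c.png

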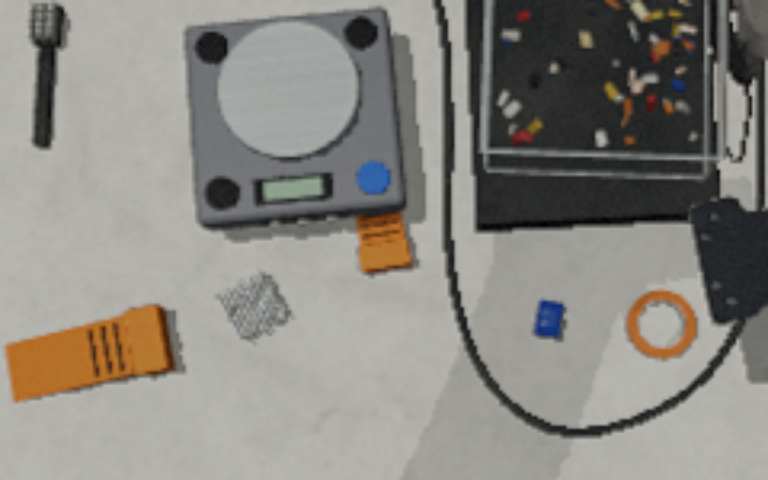

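View pics/s9c.png

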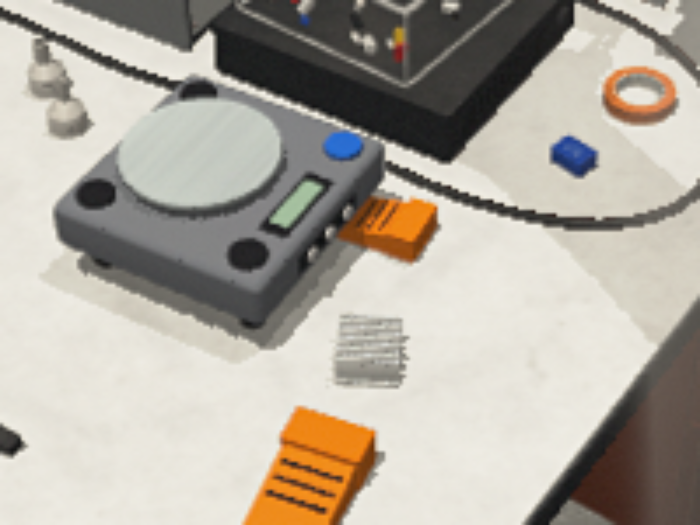

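```bash
python3 - <<'E'
from fit import *
for f in('t9','s9'):
    e=pickle.load(open(f'pics/{f}.pkl','rb')); p0=np.array([.538,.122])
    C=np.array([[a*.08,b*.08,z] for a in(1,-1) for b in(1,-1) for z in(.026,.062)]); pt=proj(e,T([.6037,.1846,.1045],C))
    h=np.zeros((400,640),np.uint8); cv2.fillConvexPoly(h,cv2.convexHull(pt.astype(np.float32)).round().astype(np.int32),1); hide=cv2.dilate(h,np.ones((3,3))).astype(np.float32)
    m=omask(e,p0+[-.04,-.008])
    r=minimize(lambda p:iou([*p,.168],e,m,hide),p0,method='Nelder-Mead',options=dict(initial_simplex=p0+np.array([[0,0],[.006,0],[0,.006]]),xatol=1e-4,fatol=1e-4))
    ft=np.array([.5520,.1212])-r.x; print(f,r.x.round(4),round(r.fun,3),m.sum(),'foot x',1000*(ft@[np.cos(.168),np.sin(.168)]),'y',1000*(ft@[-np.sin(.168),np.cos(.168)]))
E
```

```text
t9 [0.5416 0.1237] 0.083 247.0 foot x 9.819145290315758 y -4.152351158583515
s9 [0.5409 0.1215] 0.074 343.0 foot x 10.93514914429738 y -2.2046228278414106
```

```bash
python3 - <<'E'
from h import *
print(robot.finish_job()); st()
E
```

```text
the job is handed in; nothing more can be done
None
the job is handed in; nothing more can be done
```

The wedge is under the front right foot, the corner held firm when I pressed the blue cap, and the arm backed off with the wedge in place. I used about 17 s of the 43 s, and handing in gave no verdict.

**Push:** I chose the 100 mm orange wedge, not the 130 mm look-alike. I pushed it thin end first with two fingertips on its push face until the push force reached about 5–7 N. Then I pulled straight back.

**Press:** I pressed the cap with closed fingertips at 14 N, then 9 N. The cap top stayed at 66.3–66.4 mm against the nominal 66.5 mm. At first there was about 6.5 N of sideways force on the fingertip, which I eased to under 1 N.

**Last checks:**
- **Scale:** it moved about 0.4 mm from its starting place, and did not shift between before and after the press. The pan's slope in the depth image is unchanged within noise, which is too coarse to show a tilt of a few tenths of a degree.
- **Other things:** the heat sink, relay block and tape roll look undisturbed in the final pictures. I did not check the screwdriver there, but the arm never reached down near it.

**Disagreement:** my estimates of where the foot sits along the wedge do not agree. Arm position gives about +14 mm, and fits to the final pictures give +10 to +11 mm, against the wanted +13 mm or so. If the picture figure is right, the corner could be raised by about 0.5 mm, though the cap height under load did not show that.

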